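# Open the sound cover of the braille embosser

### The job

The embosser needs its carriage looked at, so open its sound cover: slide the safety tab on the latch lever fully back to unlock it, lift the latch lever all the way up so that the bolt lets go, then swing the cover up steadily, without flinging it, until it stands fully open against its stop, and let go. Leave the stapler, the slate and the staple carton beside the machine where they are.

Things in the scene. Friction and masses are not known exactly. Their poses are not given: they have to be found in the camera images.
- embosser: Desktop braille embosser, grey-green, fixed to the desk: 340 mm deep (x), 460 wide (y), 115 high. Origin: centre of underside; x to its rear, y to its left, z up. Sloping key panel on its -x side, towards the robot. Behind it a flat sound cover, 231 deep, 300 wide, 10 thick, top 115 mm above the desk. In the cover's middle lies the latch lever; only that stands on the cover.
- tab (a joint): Safety tab, a dark steel strip (80 x 22 x 5 mm) on top of the lever: 0 locked, 0.018 m fully back, towards the pivot (embosser's +x). Starts within 3 mm of locked. Its nose sits under a steel staple on the cover, 4 mm in front of the lever's free end (40 wide, 8 thick, 48 mm high above the cover); out of it beyond 0.011. Sliding friction 2 N, no spring.
- lever (a joint): Latch lever, aluminium bar 95 x 38 x 14 mm: 0 flat, 0.85 rad up at its stop. Its free end, towards the keys, swings up and back about a pivot parallel to the embosser's y; blocked while the tab is locked. 2 to 3 N lifts it; it stays where left. The bolt frees the cover beyond 0.65 rad. At its stop it is the cover's pull handle: pull on, up and to the rear.
- cover (a joint): Sound cover: 0 shut, 1.15 rad fully open at its stop. It turns about its rear edge (point hinge_point, axis along the embosser's y), front edge up and back, the same sense as the lever. Held shut by the bolt until the lever is up. Stiff hinge: stays at any angle; up to 8 N on the lever moves it.
- tab_ridge (a point): Centre of the front face (towards the keys) of the tab's upright cross ridge to push it by: 10 mm thick, 34 wide (y), 18 high above the strip; this point is 9 mm above the strip, 14 above the lever's top. Clear space of 53 mm in front of it up to the staple when locked. Axes: x along the lever towards its pivot (push this way), y across, z up.
- lever_grip (a point): Point to hold the lever by its two upright side faces, 38 mm apart along y: on its centre line at mid thickness, 65 mm from the pivot, 20 mm from the free end, 26 mm above the cover's top when flat (underside 19, top 33 mm). Free space on both sides and above. Axes as the embosser's when flat; turns with the lever.
- lever_pivot (a point): On the lever's pivot axis, mid width. Carried by the cover: when shut, 120 mm from the cover's hinge axis towards the keys and 31 mm above it. Steel ears 27 mm either side hold the pivot.
- hinge_point (a point): On the cover's hinge axis, mid width: 120 mm behind the embosser's origin along its x and 110 mm above the desk. Fixed to the embosser.
- cover_edge (a point): Middle of the cover's front edge on its top face, 233 mm from the hinge axis; moves with the cover.
- stapler: Loose heavy-duty stapler, dark green and black, 240 x 60 x 105 mm, standing to one side of the machine; leave it alone. Origin: centre of its underside.
- slate: Loose flat aluminium hand slate with rows of cells, 185 x 50 x 10 mm, lying to the other side of the machine; leave it alone. Origin: centre of its underside.
- carton: Loose cardboard carton of staples, 75 x 110 x 42 mm, near the machine's front left corner; leave it alone. Origin: centre of its underside.

How it is judged (in metres and radians):
On the way, in this order (a step that is already met when the one before it is completed fails the run):
1. the safety tab is slid back, clear of the staple, the lever still down (value of joint tab above 0.013 m and value of joint lever below 0.2 rad), for 0.1 s.
2. the latch lever is lifted and the bolt is free (value of joint lever above 0.68 rad), for 0.1 s.
At the end, for the whole second after the job is handed in: The cover stands open at more than 1.0 rad (of 1.15) and at rest, the safety tab is still slid back (more than 11 mm), and the stapler, slate and carton are each within 30 mm of where they started (value of joint cover above 1 rad and value of joint tab above 0.011 m and velocity of joint cover below 0.05 rad/s and distance of each of stapler, slate, carton from where it was at the start of the episode below 0.03 m); the robot touches nothing.
It fails at once if the cover was flung: faster than 2.5 rad/s (velocity of joint cover above 2.5 rad/s).
It fails at once if the stapler, slate or carton was pushed away by 30 mm or more (distance of any of stapler, slate, carton from where it was at the start of the episode above 0.03 m).
It also fails if it takes over 48 s, if anything falls off the work surface, if the arm or the gripper's body presses on something with over 40 N, if the wrist force passes 120 N, or if a joint passes its speed limit or range.

### The arm

A 6-joint arm with a two-finger parallel gripper is mounted at the origin on the work surface. World frame = base frame: x ahead of the robot, y to its left, z up, the work surface at z = 0. Lengths are in m, angles in degrees, forces in N, time in s.
With the tool pointing down it reaches from about 0.3 to 0.75 m from the base axis. Payload 8.5 kg.
Tool frame: the origin (TCP) lies midway between the tips of the shut fingers; the grasp point (between the pads) lies env.tcp_to_grasp behind it (env.tcp_to_grasp is the distance from the TCP to the grasp point, in m); z points along the fingers, y is the direction in which the jaws open and shut (so a half turn about z gives the same grasp; the last joint's range is limited). The gripper opens to 85 mm and grips with 20 to 120 N. Pads are 22 mm wide; open, the fingers measure 114 mm over their backs; the gripper's body (76 mm by 85 mm) begins 54 mm behind the grasp point. The pads swing forward as they close: fully open they stand 13 mm farther back than shut.
Start: joints at [53.039, 21.807, 74.336, -0, 83.858, -12.336], TCP at [0.229, 0.5, 0.231] pointing down, gripper open.
Joint ranges: [-178.18, 178.18], [-50.72, 133.34], [12.68, 142.11], [-81.47, 261.47], [9.98, 163.14], [-165.26, 165.26]. Speed limits (degrees/s): [136.94, 136.94, 180, 180, 180, 180].

### API

Orientations are given as a 3x3 rotation matrix whose columns are the frame's x, y, z axes.
In Python, from rig import readout, imaging, job, env gives the robot as it stands.
- The arm moves only by the tool move_arm, never from a script. Its argument "motion" is a list of rows, each a list of 3 entries, a list of its own where there are three numbers: the shift along the tool's x, y, z normalised to -1 to 1, where 1 is 0.02 m, then the turn, a rotation vector about the tool's x, y, z normalised to -1 to 1, where 1 is 120 degrees, then the gripper command: -1 is shut, 1 is fully open, values between are in proportion. In form: [[[tx, ty, tz], [rx, ry, rz], claw], ...]. A call has 1 to 12 rows; each row shifts and turns the pose as measured when the row begins, along the tool's axes as they then stand; what a row does not reach is not made up. A row lasts 1/12 s, in which the tool goes at most 41.7 mm and 7.16 degrees, less where a joint would pass 70% of its speed; a pose out of reach is approached as far as the arm can. A call with a number of a shift or a turn outside -1 to 1 is refused whole. A call with a gripper value outside its range is refused whole. The fingers move at their own pace and stop on an object; "squeeze" is the grip in N (left out, the last holds). Time passes only in rows, so rows that do not move let the fingers close. It gives the time, the measured TCP pose, the force and the opening at its end, in the units of the state.
- readout.observe(): the state, without advancing time (a new reading comes with each control period).
- imaging.get_image(name): name is "scene" or "top"; returns a dict with "img" (384x512x3 uint8, blue, green, red), "fov_y" (degrees; the focal length in pixels is half the picture's height over the tangent of half this angle, whatever the lens; pixels are square), "cx", "cy" (the principal point, pixels), "eye" and "orientation" of the camera in the world. Camera axes: x right, y up, looking along -z (the intrinsics and any distortion apply to the point x, -y, -z); pixel columns grow to the right and rows downward; lengths in m; the calibration is good to about 2 mm. A picture is of the moment at which its call begins. There is no depth.
- job.close_job(): hands the job in, once; it reports no verdict.
The state is a dict: "time_s": time; "q": joint angles; "qvel": joint speeds; "joint_efforts": joint torques, N m; "position": TCP position; "tool_rot": TCP orientation; "ft_force": force on the tool from outside, world axes, zero at the start; "wrist_torque": the same for the moment, N m; "grip_width": finger opening in m.
Only numpy, scipy, OpenCV 4.12 (cv2) and the standard library are available. Lean on these libraries where they do the work, as an engineer would, in place of code of your own. Each camera call takes 0.05 s, during which the arm holds its last target.

## Working session

There is one attempt and no reset: what is moved stays moved. The work goes in short steps, Python scripts to look and compute and a tool call to move; the robot and the scene stay as the last step left them, time stands still between calls to the robot, and variables do not carry over. Pictures are saved under pics/ and viewed, and the job is handed in when it is done.

Besides the shell and the picture viewer there is one more tool, called after "Call:" as name(argument=value, ...) on one line, values as JSON. move_arm: Moves the arm, as the interface text tells. Its arguments: {"type":"object","properties":{"motion":{"type":"array","items":{"type":"array"}},"squeeze":{"type":"number"}},"required":["motion"]}

```bash
mkdir -p pics; ls; python3 - <<'E'
from rig import readout, imaging, job, env
import cv2
print(readout.observe()); print(env.tcp_to_grasp)
for n in ("scene","top"):
    d=imaging.get_image(n); cv2.imwrite(f"pics/{n}0.png",d.pop("img")); print(n,d)
E
```

```text
pics
{'time_s': 0.0, 'q': array([ 5.30410426e+01,  2.18425710e+01,  7.43854478e+01, -8.39748973e-04,
        8.38573266e+01, -1.23346098e+01]), 'qvel': array([ 0.02150694, -0.00880613,  0.07109687, -0.0252049 , -0.04309753,
       -0.03919084]), 'joint_efforts': array([ 1.48643187e-03, -4.48475146e+01, -2.31268662e+01, -9.57922953e-05,
        4.86157151e-03, -6.83638660e-06]), 'position': array([0.22898257, 0.49974575, 0.23069287]), 'tool_rot': array([[-9.09059654e-01,  4.16665049e-01, -8.83941797e-04],
       [ 4.16665876e-01,  9.09058914e-01, -1.19901718e-03],
       [ 3.03966617e-04, -1.45828653e-03, -9.99998891e-01]]), 'ft_force': array([ 0.32942639, -1.04699105, -0.21372297]), 'wrist_torque': array([-0.02306597,  0.00403511, -0.00618505]), 'grip_width': 0.08536195147434401}
0.0187
scene {'fov_y': 55.34797573039919, 'cx': 256.1865603906745, 'cy': 195.8793175080136, 'eye': array([0.91045692, 0.42932783, 1.01023077]), 'orientation': array([[-0.72551484, -0.59421692,  0.34718074],
       [ 0.68813207, -0.61894213,  0.37866197],
       [-0.01012256,  0.51363108,  0.85795142]])}
top {'fov_y': 53.56208737806403, 'cx': 252.01470790268692, 'cy': 190.46497219115744, 'eye': array([0.34808934, 0.04630386, 1.14342486]), 'orientation': array([[ 0.0246993 ,  0.98067611, -0.19407296],
       [-0.9996353 ,  0.02634825,  0.00591948],
       [ 0.01091858,  0.19385598,  0.98096924]])}
```

View pics/scene0.png

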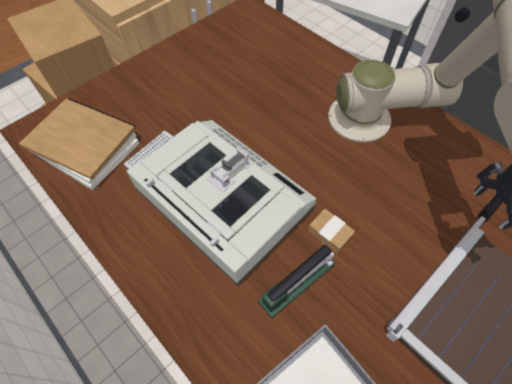

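View pics/top0.png

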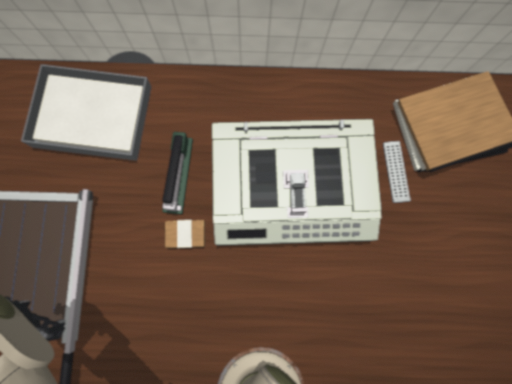

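The top view shows the embosser at about columns 212–380, rows 120–244. The lever is near (297,192), the stapler at (177,172), the slate at (397,172) and the carton at (184,234). Next I'll zoom in to measure.

```bash
cat > h.py <<'E'
import numpy as np, cv2
from rig import imaging
def ray(d,u,v):
    f=192/np.tan(np.radians(d["fov_y"]/2))
    r=d["orientation"]@np.array([(u-d["cx"])/f,-(v-d["cy"])/f,-1.]); return np.array(d["eye"]),r
def onz(d,u,v,z):
    e,r=ray(d,u,v); return e+r*(z-e[2])/r[2]
def proj(d,p):
    f=192/np.tan(np.radians(d["fov_y"]/2))
    c=np.array(d["orientation"]).T@(np.array(p)-d["eye"]); return d["cx"]+f*c[0]/-c[2], d["cy"]-f*c[1]/-c[2]
def tri(pts):
    A=np.zeros((3,3));b=np.zeros(3)
    for d,u,v in pts:
        e,r=ray(d,u,v); r=r/np.linalg.norm(r);P=np.eye(3)-np.outer(r,r);A+=P;b+=P@e
    return np.linalg.solve(A,b)
E
python3 - <<'E'
import cv2
a=cv2.imread("pics/top0.png")[100:250,205:385]; cv2.imwrite("pics/topz.png",cv2.resize(a,None,fx=4,fy=4,interpolation=cv2.INTER_CUBIC)[:600,:800])
a=cv2.imread("pics/top0.png")[160:225,265:330]; cv2.imwrite("pics/topz2.png",cv2.resize(a,None,fx=9,fy=9,interpolation=cv2.INTER_CUBIC))
a=cv2.imread("pics/scene0.png")[140:200,200:260]; cv2.imwrite("pics/scz2.png",cv2.resize(a,None,fx=10,fy=10,interpolation=cv2.INTER_CUBIC))
E
```

```text
(no output)
```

View pics/topz.png

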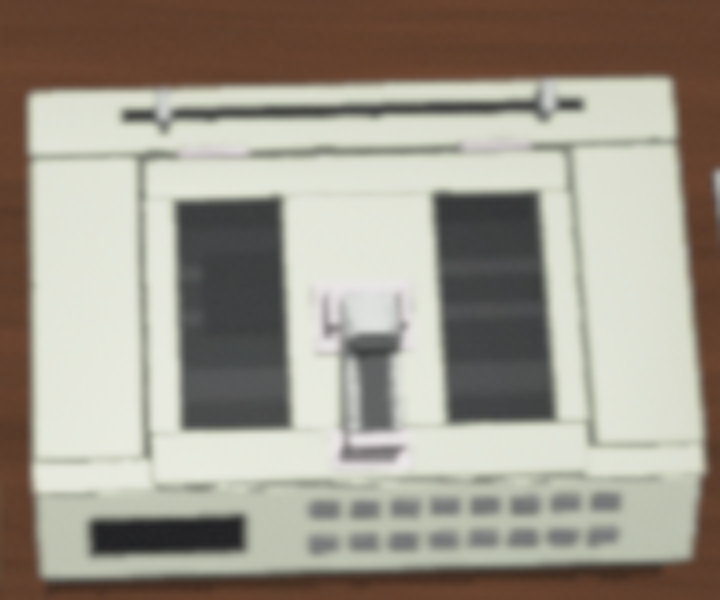

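View pics/topz2.png

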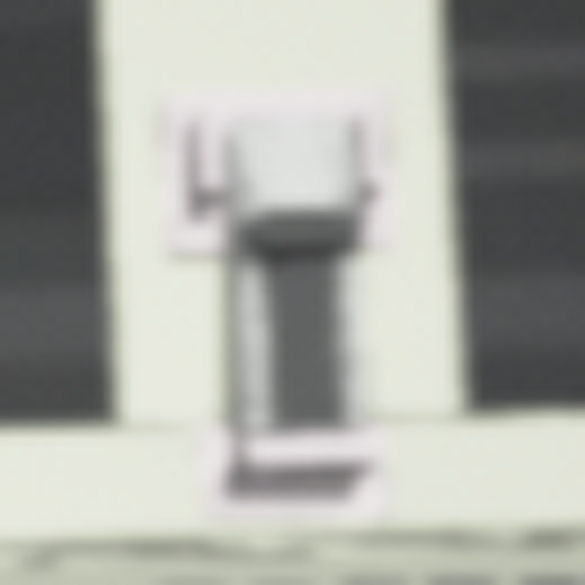

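View pics/scz2.png

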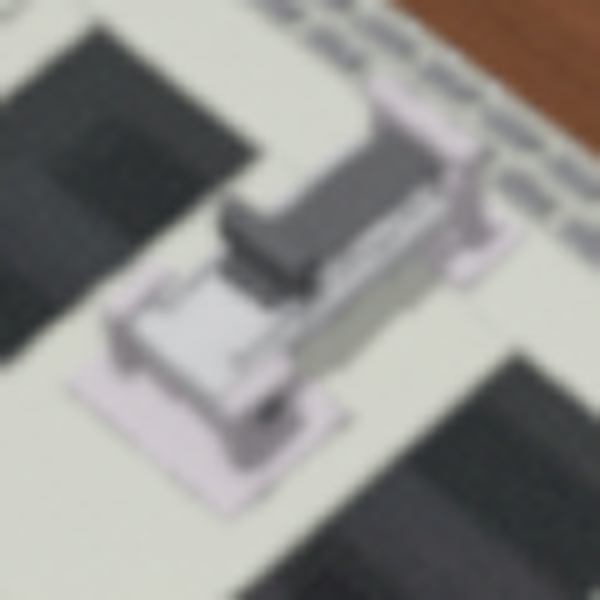

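```bash
python3 - <<'E'
from h import *
d=imaging.get_image("top"); s=imaging.get_image("scene")
def q(u,v,z=.115): return onz(d,205+(u+.5)/4-.5,100+(v+.5)/4-.5,z)
for n,p in dict(w1=(175,203),w2=(281,198),w3=(290,425),w4=(181,430),w5=(434,194),w6=(540,190),w7=(553,416),w8=(449,421),cRL=(142,155),cRR=(570,148),cFL=(152,486),cFR=(594,474),eRL=(28,92),eRR=(672,77)).items(): print(n,q(*p).round(4))
# ridge / lever in zoom2 (x9, off 265,160)
def t(u,v): return (d,265+(u+.5)/9-.5,160+(v+.5)/9-.5)
def c(u,v): return (s,200+(u+.5)/10-.5,140+(v+.5)/10-.5)
for n,(a,b,z) in dict(ridgeTL=(245,212,.171),ridgeTR=(358,212,.171),stL=(240,437,.163),stR=(365,432,.163),ridgefootL=(262,258,.153),ridgefootR=(352,250,.153)).items(): print(n,onz(*t(a,b),z).round(4))
for n,(a,b) in dict(ridgeRearL=((240,212),(313,275)),ridgeRearR=((358,210),(230,195)),stapleL=((240,437),(480,155)),stapleR=((365,432),(375,80))).items(): print(n,tri([t(*a),c(*b)]).round(4))
E
```

```text
w1 [0.6662 0.0532 0.115 ]
w2 [ 0.672  -0.0214  0.115 ]
w3 [ 0.5104 -0.0296  0.115 ]
w4 [0.505  0.0448 0.115 ]
w5 [ 0.678  -0.1294  0.115 ]
w6 [ 0.683  -0.2044  0.115 ]
w7 [ 0.5214 -0.2101  0.115 ]
w8 [ 0.5161 -0.1386  0.115 ]
cRL [0.7009 0.0775 0.115 ]
cRR [ 0.7148 -0.2264  0.115 ]
cFL [0.4661 0.0635 0.115 ]
cFR [ 0.4821 -0.2372  0.115 ]
eRL [0.7457 0.1602 0.115 ]
eRR [ 0.7704 -0.3011  0.115 ]
ridgeTL [ 0.5629 -0.0632  0.171 ]
ridgeTR [ 0.5638 -0.0961  0.171 ]
stL [ 0.4979 -0.0629  0.163 ]
stR [ 0.5004 -0.0992  0.163 ]
ridgefootL [ 0.5531 -0.0703  0.153 ]
ridgefootR [ 0.5562 -0.0969  0.153 ]
ridgeRearL [ 0.5603 -0.059   0.1749]
ridgeRearR [ 0.5608 -0.0928  0.1799]
stapleL [ 0.4954 -0.0602  0.1696]
stapleR [ 0.4989 -0.0978  0.1719]
```

Call:
move_arm(motion=[[[0,0,0],[0,0,-0.0575],-1],[[0,0,0],[0,0,-0.0575],-1],[[0,0,0],[0,0,-0.0575],-1],[[0,0,0],[0,0,-0.0575],-1],[[-0.45,-1,0],[0,0,0],-1],[[-0.45,-1,0],[0,0,0],-1],[[-0.45,-1,0],[0,0,0],-1],[[-0.45,-1,0],[0,0,0],-1],[[-0.45,-1,0],[0,0,0],-1],[[-0.45,-1,0],[0,0,0],-1],[[-0.45,-1,0],[0,0,0],-1],[[-0.45,-1,0],[0,0,0],-1]])

```text
time_s: 1.2
position: [0.3131, 0.3413, 0.2284]
tool_rot: [[-0.997, -0.081, -0.004], [-0.081, 0.997, -0.004], [0.005, -0.003, -1.0]]
ft_force: [0.5, 0.3, 0.0]
grip_width: 0.0003
```

Call:
move_arm(motion=[[[-0.45,-1,0],[0,0,0.0135],-1],[[-0.45,-1,0],[0,0,0],-1],[[-0.45,-1,0],[0,0,0],-1],[[-0.45,-1,0],[0,0,0],-1],[[-0.45,-1,0],[0,0,0],-1],[[-0.45,-1,0],[0,0,0],-1],[[-0.45,-1,0],[0,0,0],-1],[[-0.45,-1,0],[0,0,0],-1],[[-0.45,-1,0],[0,0,0],-1],[[-0.45,-1,0],[0,0,0],-1],[[-0.45,-1,0],[0,0,0],-1],[[-0.45,-1,0],[0,0,0],-1]])

```text
time_s: 2.2
position: [0.4373, 0.0947, 0.2282]
tool_rot: [[-0.999, -0.052, -0.006], [-0.052, 0.999, -0.004], [0.006, -0.004, -1.0]]
ft_force: [1.1, 0.7, -0.5]
grip_width: -0.0001
```

Call:
move_arm(motion=[[[-0.45,-0.95,0],[0,0,0],-1],[[-0.45,-0.95,0],[0,0,0],-1],[[-0.45,-0.95,0],[0,0,0],-1],[[-0.45,-0.95,0],[0,0,0],-1],[[-0.45,-0.95,0],[0,0,0],-1],[[-0.45,-0.95,0],[0,0,0],-1],[[-0.45,-0.95,0],[0,0,0],-1],[[0,0,0],[0,0,0],-1]])

```text
time_s: 2.87
position: [0.5105, -0.0453, 0.2271]
tool_rot: [[-0.999, -0.048, -0.007], [-0.048, 0.999, -0.004], [0.008, -0.004, -1.0]]
ft_force: [-0.1, -0.3, -0.5]
grip_width: 0.0001
```

Call:
move_arm(motion=[[[-0.5,-1,0],[0,0,0],-1],[[-0.5,-0.9,0],[0,0.003,0],-1],[[0,0,0.5],[0,0,0],-1],[[0,0,0.5],[0,0,0],-1],[[0,0,0],[0,0,0],-1]])

```text
time_s: 3.28
position: [0.5324, -0.0839, 0.2058]
tool_rot: [[-0.999, -0.046, -0.015], [-0.046, 0.999, -0.003], [0.015, -0.003, -1.0]]
ft_force: [-0.0, 0.9, -0.4]
grip_width: 0.0001
```

```bash
python3 - <<'E'
from h import *
from rig import readout
o=readout.observe(); print(o["position"].round(4),o["tool_rot"].round(4),o["q"].round(1))
for n,(x0,y0) in dict(top=(245,140),scene=(170,100)).items():
    d=imaging.get_image(n); a=d["img"][y0:y0+110,x0:x0+130]; print(n,proj(d,o["position"]))
    cv2.imwrite(f"pics/{n}1.png",cv2.resize(a,None,fx=5,fy=5,interpolation=cv2.INTER_CUBIC))
E
```

```text
[ 0.5324 -0.0839  0.2058] [[-0.9988 -0.0464 -0.0152]
 [-0.0464  0.9989 -0.0032]
 [ 0.0153 -0.0025 -0.9999]] [ -21.3   22.2   78.1   -0.5   80.5 -113.9]
top (np.float64(301.537789744278), np.float64(192.22806520430203))
scene (np.float64(230.68105932262938), np.float64(149.32993836515436))
```

View pics/scene1.png

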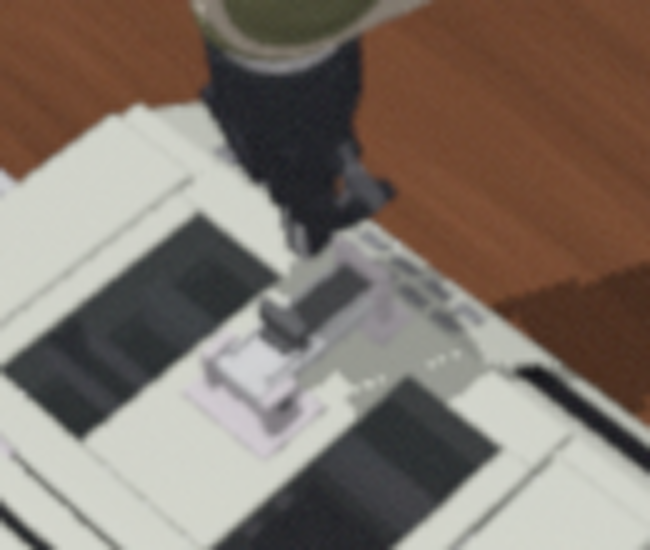

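View pics/top1.png

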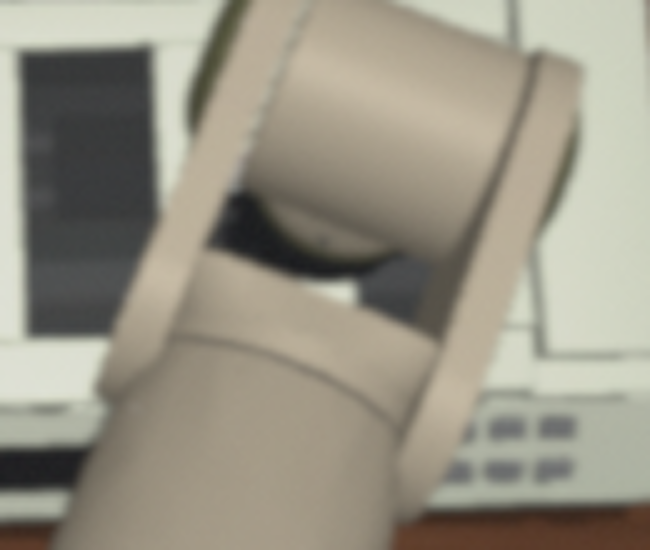

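Call:
move_arm(motion=[[[0,0,0.6],[0,-0.007,0],-1],[[0,0,0.6],[0,0,0],-1],[[0,0,0.6],[0,0,0],-1],[[0,0,0.3],[0,0,0],-1],[[0,0,0],[0,0,0],-1]])

```text
time_s: 3.8
position: [0.5336, -0.0822, 0.1683]
tool_rot: [[-0.999, -0.049, 0.009], [-0.049, 0.999, -0.005], [-0.008, -0.006, -1.0]]
ft_force: [0.1, -0.1, -0.0]
grip_width: 0.0002
```

Call:
move_arm(motion=[[[0,0,0.4],[0,0.002,0],-1],[[0,0,0.15],[0,0,0],-1],[[0,0,0],[0,0,0],-1]])

```text
time_s: 4.05
position: [0.5343, -0.082, 0.1582]
tool_rot: [[-0.999, -0.05, 0.007], [-0.05, 0.999, -0.007], [-0.006, -0.007, -1.0]]
ft_force: [0.0, 0.3, -0.1]
grip_width: 0.0003
```

Call:
move_arm(motion=[[[-0.3,0,0],[0,0,0],-1],[[-0.3,0,0],[0,0,0],-1],[[0,0,0],[0,0,0],-1]])

```text
time_s: 4.3
position: [0.5471, -0.0813, 0.1588]
tool_rot: [[-0.999, -0.05, 0.006], [-0.05, 0.999, -0.007], [-0.006, -0.007, -1.0]]
ft_force: [-0.6, 0.3, -0.3]
grip_width: -0.0002
```

Call:
move_arm(motion=[[[-0.3,0,0],[0,0,0],-1],[[-0.3,0,0],[0,0,0],-1],[[0,0,0],[0,0,0],-1]])

```text
time_s: 4.55
position: [0.5598, -0.0806, 0.1589]
tool_rot: [[-0.999, -0.05, 0.004], [-0.05, 0.999, -0.007], [-0.003, -0.007, -1.0]]
ft_force: [-2.5, 0.0, 1.3]
grip_width: -0.0
```

Call:
move_arm(motion=[[[-0.12,0,0],[0,0,0],-1],[[0,0,0],[0,0,0],-1]])

```text
time_s: 4.72
position: [0.5608, -0.0805, 0.1595]
tool_rot: [[-0.999, -0.051, -0.001], [-0.051, 0.999, -0.007], [0.002, -0.007, -1.0]]
ft_force: [-1.8, 0.1, 1.1]
grip_width: -0.0
```

```bash
cat > look.py <<'E'
import sys
from h import *
from rig import readout
k=sys.argv[1]; x0,y0=int(sys.argv[2]),int(sys.argv[3])
o=readout.observe(); print(o["position"].round(4),o["ft_force"].round(1),o["time_s"])
d=imaging.get_image("scene"); a=d["img"][y0:y0+80,x0:x0+90]
cv2.imwrite(f"pics/s{k}.png",cv2.resize(a,None,fx=7,fy=7,interpolation=cv2.INTER_CUBIC))
E
python3 look.py 2 185 120
```

```text
[ 0.5608 -0.0805  0.1595] [-1.8  0.1  1.1] 4.7167
```

View pics/s2.png

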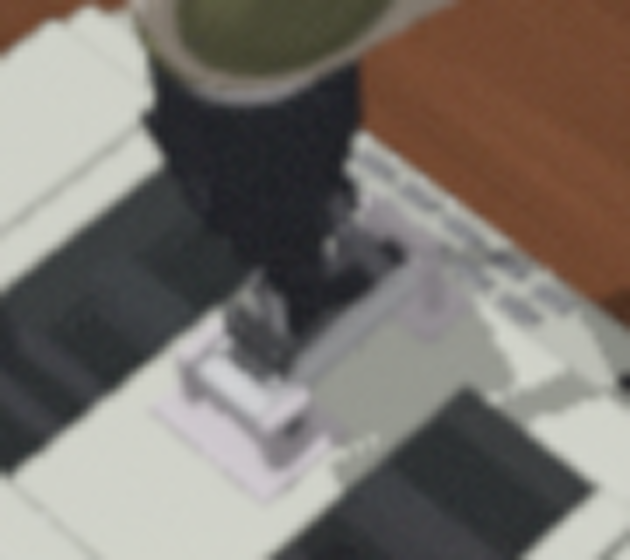

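Call:
move_arm(motion=[[[-0.12,0,0],[0,0,0],-1],[[-0.1,0,0],[0,0,0],-1],[[0,0,0],[0,0,0],-1]])

```text
time_s: 5.02
position: [0.5621, -0.0805, 0.1606]
tool_rot: [[-0.999, -0.051, -0.009], [-0.051, 0.999, -0.008], [0.009, -0.008, -1.0]]
ft_force: [-1.1, -1.0, 0.0]
grip_width: 0.0001
```

```bash
python3 - <<'E'
from h import *
d=imaging.get_image("scene")
for x in (.562,.580): print(proj(d,(x,-.065+ (x-.562)*.05,.171)))
E
python3 look.py 3 185 120
```

```text
(np.float64(228.10749772210346), np.float64(166.69381854702655))
(np.float64(223.468228712464), np.float64(170.53829979939198))
[ 0.5623 -0.0805  0.1606] [-5.3 -0.3  2.2] 5.0667
```

View pics/s3.png

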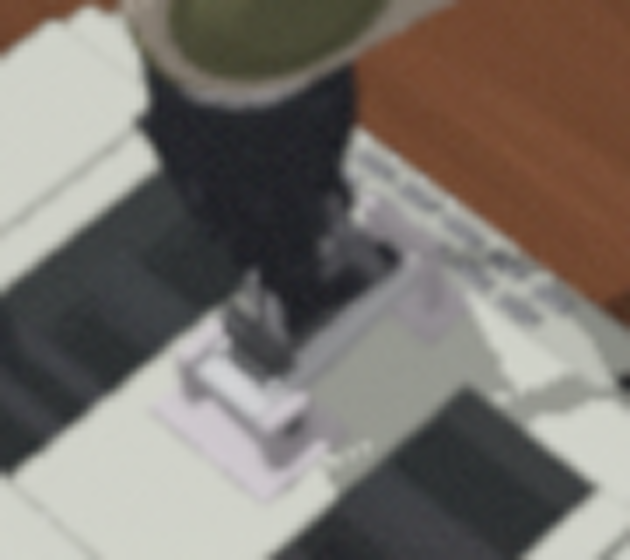

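The ridge now sits up near the pivot ears and resists further pushing, so the tab is at its stop. The lever is still flat. I'll back off, rise and open the gripper.

Call:
move_arm(motion=[[[0.35,0,-0.1],[0,-0.004,0],-1],[[0.35,0,-0.3],[0,0,0],-1],[[0,0,-1],[0,0,0],-1],[[0,0,-1],[0,0,0],1],[[0.4,0,-0.8],[0,0,0],1],[[0.6,0,0],[0,0,0],1],[[0.6,0,0],[0,0,0],1],[[0,0,0],[0,0,0],1],[[0,0,0],[0,0,0],1]])

```text
time_s: 5.87
position: [0.5148, -0.0826, 0.2309]
tool_rot: [[-0.999, -0.05, 0.015], [-0.05, 0.999, -0.009], [-0.015, -0.01, -1.0]]
ft_force: [-0.5, -0.6, 0.5]
grip_width: 0.0728
```

```bash
python3 look.py 4 185 120
```

```text
[ 0.5148 -0.0826  0.2309] [-0.5 -0.6  0.5] 5.8667
```

View pics/s4.png

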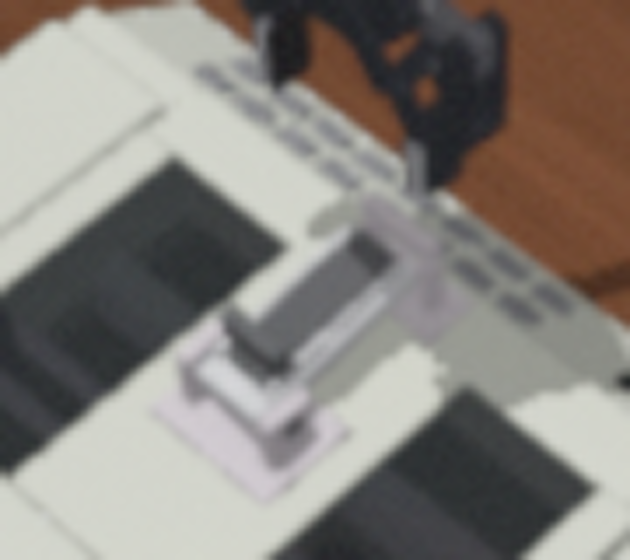

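Call:
move_arm(motion=[[[-0.45,0,0],[0,0.005,0],1],[[0,0,0.8],[0,0,0],1],[[0,0,0.8],[0,0,0],1],[[0,0,0.8],[0,0,0],1],[[0,0,0.8],[0,0,0],1],[[0,0,0.8],[0,0,0],1],[[0,0,0],[0,0,0],1]])

```text
time_s: 6.5
position: [0.5292, -0.0831, 0.1479]
tool_rot: [[-0.999, -0.051, 0.01], [-0.051, 0.999, -0.01], [-0.009, -0.011, -1.0]]
ft_force: [-0.5, 0.1, -0.4]
grip_width: 0.0857
```

Call:
move_arm(motion=[[[0.25,0,0.5],[0,0.003,0],1],[[0.05,0,0.5],[0,0,0],1],[[0,0,0.25],[0,0,0],1],[[0,0,0],[0,0,0],1]])

```text
time_s: 6.83
position: [0.5255, -0.0839, 0.123]
tool_rot: [[-0.999, -0.051, 0.005], [-0.051, 0.999, -0.011], [-0.004, -0.011, -1.0]]
ft_force: [-0.9, -0.3, 0.4]
grip_width: 0.0856
```

```bash
python3 look.py 5 185 120
```

```text
[ 0.5255 -0.0839  0.123 ] [-0.9 -0.3  0.4] 6.8333
```

View pics/s5.png

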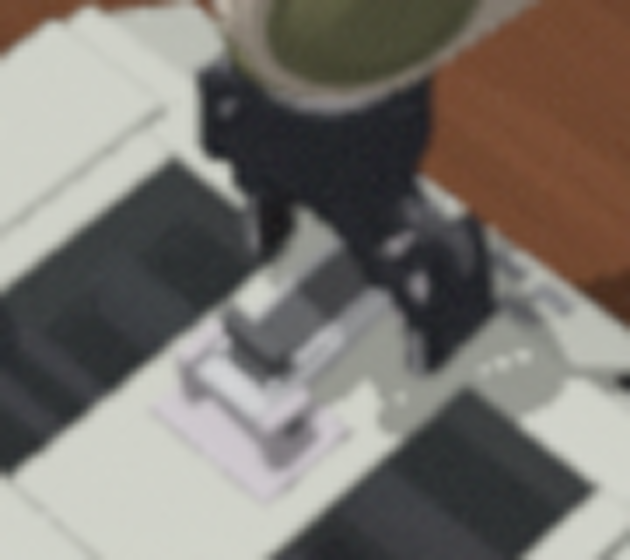

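The fingers straddle the lever, so I'll close the gripper.

Call:
move_arm(motion=[[[0,0,0],[0,0,0],-0.2],[[0,0,0],[0,0,0],-0.2],[[0,0,0],[0,0,0],-0.3],[[0,0,0],[0,0,0],-0.3],[[0,0,0],[0,0,0],-0.3],[[0,0,0],[0,0,0],-0.3]], squeeze=25)

```text
time_s: 7.38
position: [0.5272, -0.0835, 0.1263]
tool_rot: [[-0.999, -0.051, 0.01], [-0.051, 0.999, -0.011], [-0.009, -0.011, -1.0]]
ft_force: [0.7, -0.9, -2.6]
grip_width: 0.0378
```

Call:
move_arm(motion=[[[-0.02,0,-0.3],[0,0,0],-0.3],[[-0.04,0,-0.3],[0,0,0],-0.3],[[-0.08,0,-0.3],[0,0,0],-0.3],[[-0.1,0,-0.3],[0,0,0],-0.3],[[0,0,0],[0,0,0],-0.3]])

```text
time_s: 7.8
position: [0.5325, -0.0831, 0.15]
tool_rot: [[-0.999, -0.052, 0.008], [-0.052, 0.999, -0.01], [-0.007, -0.01, -1.0]]
ft_force: [1.8, 0.7, -4.1]
grip_width: 0.038
```

Call:
move_arm(motion=[[[-0.14,0,-0.27],[0,0,0],-0.3],[[-0.16,0,-0.27],[0,0,0],-0.3],[[-0.19,0,-0.25],[0,0,0],-0.3],[[-0.21,0,-0.23],[0,0,0],-0.3],[[0,0,0],[0,0,0],-0.3]])

```text
time_s: 8.22
position: [0.546, -0.0823, 0.1707]
tool_rot: [[-0.999, -0.052, 0.001], [-0.052, 0.999, -0.009], [-0.0, -0.009, -1.0]]
ft_force: [2.8, -1.3, -5.3]
grip_width: 0.0378
```

```bash
python3 look.py 6 185 110
```

```text
[ 0.546  -0.0823  0.1707] [ 2.8 -1.3 -5.3] 8.2167
```

View pics/s6.png

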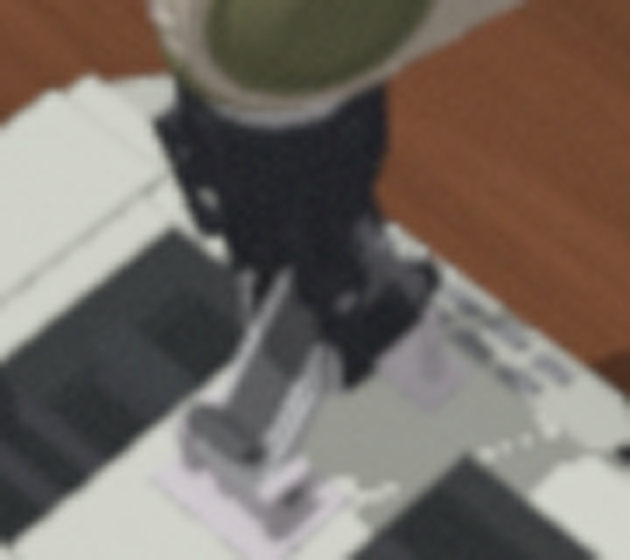

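Lever is up to about 0.77 rad. I'll bring it to its stop, then start the cover arc.

Call:
move_arm(motion=[[[-0.21,0,-0.2],[0,0,0],-0.3],[[-0.1,0,-0.12],[0,0,0],-0.3],[[-0.2,0,-0.38],[0,0,0],-0.3],[[-0.23,0,-0.4],[0,0,0],-0.3],[[-0.25,0,-0.4],[0,0,0],-0.3],[[-0.28,0,-0.4],[0,0,0],-0.3]])

```text
time_s: 8.77
position: [0.5685, -0.0809, 0.2057]
tool_rot: [[-0.999, -0.051, -0.014], [-0.051, 0.999, -0.007], [0.014, -0.006, -1.0]]
ft_force: [1.6, -3.2, -14.4]
grip_width: 0.0377
```

```bash
python3 look.py 7 185 110
```

```text
[ 0.5685 -0.0809  0.2057] [  1.6  -3.2 -14.4] 8.7667
```

View pics/s7.png

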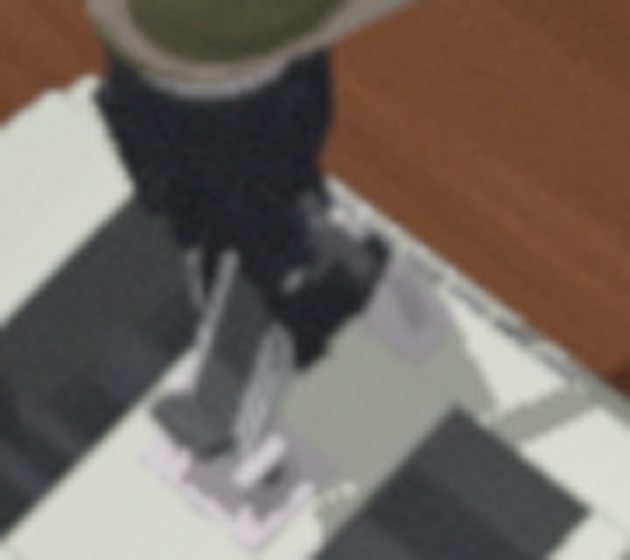

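Call:
move_arm(motion=[[[-0.33,0,-0.37],[0,-0.003,0],-0.3],[[-0.36,0,-0.35],[0,-0.003,0],-0.3],[[-0.38,0,-0.33],[0,0,0],-0.3],[[-0.39,0,-0.31],[0,0,0],-0.3],[[-0.4,0,-0.29],[0,0,0],-0.3]])

```text
time_s: 9.23
position: [0.6017, -0.0791, 0.237]
tool_rot: [[-0.999, -0.049, -0.019], [-0.049, 0.999, -0.006], [0.02, -0.005, -1.0]]
ft_force: [-3.8, -3.3, -9.5]
grip_width: 0.0373
```

Call:
move_arm(motion=[[[-0.42,0,-0.27],[0,-0.003,0],-0.3],[[-0.43,0,-0.25],[0,-0.003,0],-0.3],[[-0.44,0,-0.22],[0,0,0],-0.3],[[-0.46,0,-0.19],[0,0,0],-0.3],[[-0.47,0,-0.17],[0,0,0],-0.3]])

```text
time_s: 9.65
position: [0.6405, -0.077, 0.2583]
tool_rot: [[-0.999, -0.046, -0.028], [-0.046, 0.999, -0.004], [0.028, -0.003, -1.0]]
ft_force: [-7.6, -1.2, -5.2]
grip_width: 0.0376
```

```bash
python3 look.py 8 165 110; python3 -c "
from rig import readout;print(readout.observe()['q'])"
```

```text
[ 0.6405 -0.077   0.2583] [-7.6 -1.2 -5.2] 9.65
[ -17.02979457   31.87113172   52.81988443   -0.69757465   96.6893658
 -109.75616111]
```

View pics/s8.png

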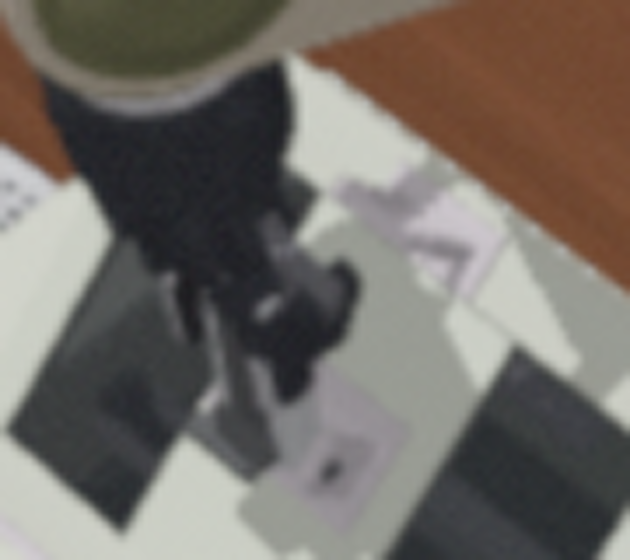

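Call:
move_arm(motion=[[[-0.48,0,-0.15],[0,-0.003,0],-0.3],[[-0.48,0,-0.12],[0,-0.003,0],-0.3],[[-0.49,0,-0.1],[0,0,0],-0.3],[[-0.49,0,-0.06],[0,0,0],-0.3],[[-0.5,0,-0.03],[0,0,0],-0.3]])

```text
time_s: 10.12
position: [0.6851, -0.0746, 0.2699]
tool_rot: [[-0.999, -0.043, -0.029], [-0.043, 0.999, -0.004], [0.029, -0.003, -1.0]]
ft_force: [-8.4, -0.4, -1.0]
grip_width: 0.0379
```

Call:
move_arm(motion=[[[-0.45,0,-0.03],[0,0,0],-0.3],[[-0.4,0,0],[0,0,0],-0.3],[[-0.3,0,0],[0,0,0],-0.3],[[0,0,0],[0,0,0],-0.3]])

```text
time_s: 10.45
position: [0.7063, -0.0735, 0.272]
tool_rot: [[-0.999, -0.041, -0.037], [-0.04, 0.999, -0.005], [0.037, -0.004, -0.999]]
ft_force: [-1.9, -0.5, -5.9]
grip_width: 0.0377
```

Call:
move_arm(motion=[[[-0.25,0,0.02],[0,0,0],-0.3],[[-0.2,0,0.02],[0,0,0],-0.3],[[0,0,0],[0,0,0],-0.3]])

```text
time_s: 10.7
position: [0.7133, -0.0731, 0.2721]
tool_rot: [[-0.998, -0.039, -0.04], [-0.039, 0.999, -0.005], [0.04, -0.004, -0.999]]
ft_force: [-1.8, 0.0, -4.9]
grip_width: 0.0372
```

```bash
python3 - <<'E'
from h import *
d=imaging.get_image("scene"); cv2.imwrite("pics/full9.png",cv2.resize(d["img"][80:280,120:360],None,fx=3,fy=3,interpolation=cv2.INTER_CUBIC))
import numpy as np
H=np.array([.709,-.0735,.110]);ex=np.array([.9986,.0525,0]);ey=np.array([-.0525,.9986,0])
for p in (.9,1.0,1.1,1.15):
    e=H+ex*(-.233*np.cos(p)+.005*np.sin(p))+np.array([0,0,1])*(.233*np.sin(p)+.005*np.cos(p))
    print(p,[tuple(np.round((np.array(proj(d,e+s*.15*ey))-[120,80])*3)) for s in(1,-1)])
E
```

```text
0.9 [(np.float64(425.0), np.float64(267.0)), (np.float64(179.0), np.float64(78.0))]
1.0 [(np.float64(408.0), np.float64(272.0)), (np.float64(160.0), np.float64(79.0))]
1.1 [(np.float64(390.0), np.float64(280.0)), (np.float64(139.0), np.float64(83.0))]
1.15 [(np.float64(380.0), np.float64(285.0)), (np.float64(128.0), np.float64(85.0))]
```

View pics/full9.png

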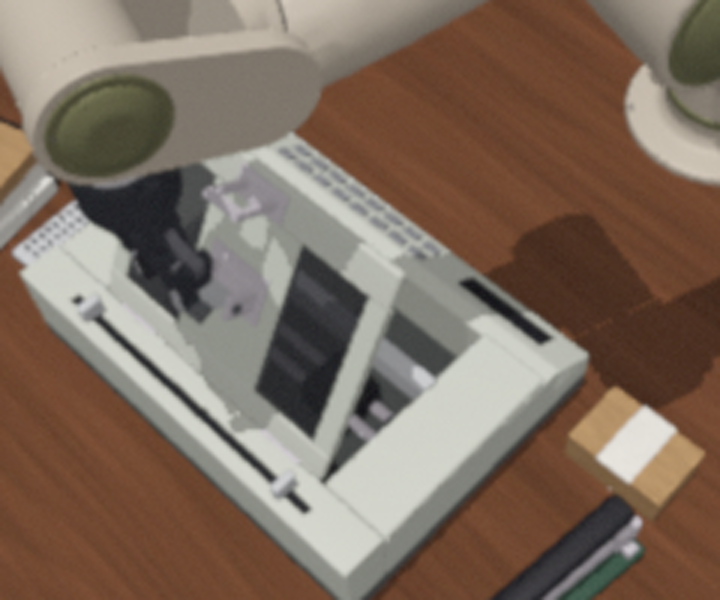

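The cover corner is at about (403,270), which means about 1.0 rad by projection, against 1.15 from the tool arc. I'll push further and watch for the stop.

Call:
move_arm(motion=[[[-0.3,0,0.03],[0,0,0],-0.3],[[-0.3,0,0.03],[0,0,0],-0.3]])

```text
time_s: 10.92
position: [0.7233, -0.0725, 0.2716]
tool_rot: [[-0.998, -0.039, -0.042], [-0.039, 0.999, -0.005], [0.042, -0.004, -0.999]]
ft_force: [-6.7, -1.2, -2.5]
grip_width: 0.037
```

Call:
move_arm(motion=[[[-0.3,0,0.05],[0,0,0],-0.3],[[-0.3,0,0.05],[0,0,0],-0.3]])

```text
time_s: 11.08
position: [0.7325, -0.0721, 0.2708]
tool_rot: [[-0.998, -0.038, -0.048], [-0.037, 0.999, -0.005], [0.048, -0.003, -0.999]]
ft_force: [-27.4, -1.4, 1.7]
grip_width: 0.0369
```

```bash
python3 - <<'E'
from h import *
d=imaging.get_image("scene"); cv2.imwrite("pics/full10.png",cv2.resize(d["img"][80:280,120:360],None,fx=3,fy=3,interpolation=cv2.INTER_CUBIC))
E
```

```text
(no output)
```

View pics/full10.png

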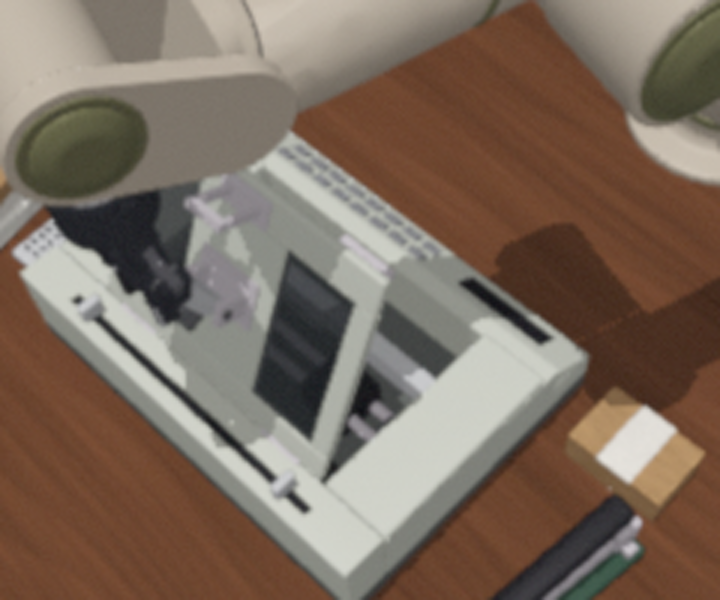

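The force rose to 27 N and the corner is now at (385,282), about 1.13 rad, so the cover is at its stop. I'll ease off, let go and rise.

Call:
move_arm(motion=[[[0.08,0,0],[0,0,0],-0.3],[[0,0,0],[0,0,0],0.3],[[0,0,0],[0,0,0],0.8],[[0,0,0],[0,0,0],0.8],[[0,0,0],[0,0,0],0.8],[[0,0,0],[0,0,0],0.8]])

```text
time_s: 11.63
position: [0.7317, -0.0718, 0.2763]
tool_rot: [[-0.999, -0.038, -0.037], [-0.038, 0.999, -0.007], [0.037, -0.005, -0.999]]
ft_force: [0.1, -0.7, 0.1]
grip_width: 0.0771
```

Call:
move_arm(motion=[[[0,0,-0.6],[0,0,0],0.8],[[0,0,-0.8],[0,0,0],0.8],[[0,0,-0.8],[0,0,0],0.8],[[0,0,-0.8],[0,0,0],0.8],[[0,0,-0.8],[0,0,0],0.8],[[0,0,-0.8],[0,0,0],0.8],[[0,0,-0.8],[0,0,0],0.8],[[0,0,0],[0,0,0],0.8]])

```text
time_s: 12.3
position: [0.716, -0.0685, 0.3735]
tool_rot: [[-0.999, -0.039, -0.031], [-0.039, 0.999, -0.006], [0.031, -0.004, -1.0]]
ft_force: [-0.1, 0.5, 0.8]
grip_width: 0.0772
```

```bash
python3 - <<'E'
from h import *
d=imaging.get_image("scene"); cv2.imwrite("pics/full11.png",cv2.resize(d["img"][80:280,120:360],None,fx=3,fy=3,interpolation=cv2.INTER_CUBIC))
cv2.imwrite("pics/top11.png",imaging.get_image("top")["img"])
E
```

```text
(no output)
```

View pics/full11.png

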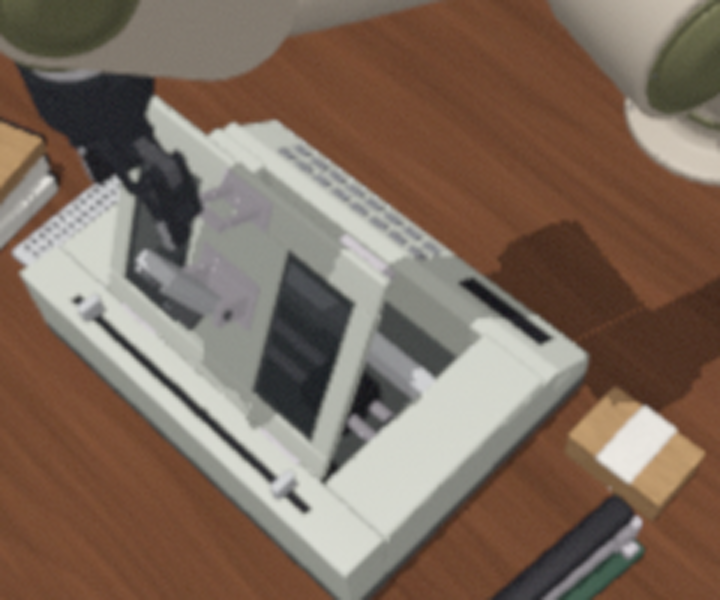

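View pics/top11.png

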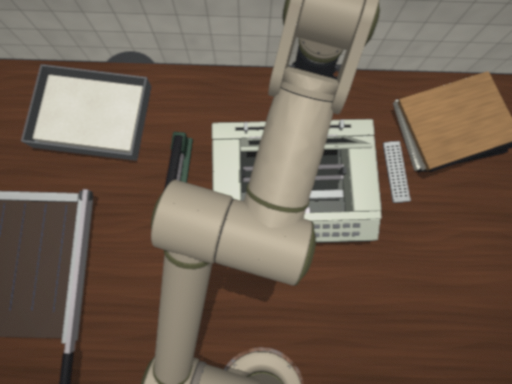

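Call:
move_arm(motion=[[[0,0,-0.8],[0,0,0],0.8],[[0,0,-0.8],[0,0,0],0.8],[[0,0,0],[0,0,0],0.8],[[0,0,0],[0,0,0],0.8]])

```text
time_s: 12.73
position: [0.703, -0.0672, 0.3941]
tool_rot: [[-0.999, -0.039, -0.024], [-0.039, 0.999, -0.006], [0.025, -0.005, -1.0]]
ft_force: [-0.5, 0.1, 0.4]
grip_width: 0.0767
```

```bash
python3 -c "
from rig import job,readout
o=readout.observe();print(o['position'],o['ft_force'],abs(o['qvel']).max());print(job.close_job())"
```

```text
[ 0.70302387 -0.06724113  0.39411484] [-0.48326622  0.11965271  0.35087253] 1.617004968719551
the job is handed in; nothing more can be done
None
```

The cover is open and standing near its stop, and I handed the job in at about 12.7 s; the hand-in gives no verdict.

- **Tab:** I slid it back with shut fingers until it would go no further, with the lever still flat.
- **Lever and cover:** I gripped the lever lightly by its sides and lifted it. I then led the cover round in small steps, at roughly 0.6 rad/s by the tool's movement, until the force rose to 27 N at the stop. Then I let go and rose clear.

**Last checks:**
- **Cover angle:** After release, the cover's front corner gave about 1.13 rad in the scene picture and had not moved.
- **Other objects:** The slate and carton, and the part of the stapler that was visible, looked unmoved. The arm hid the rest of the stapler and the carton in the last top view.
- **Gripper:** The wrist force was about zero with the gripper clear of everything.

**What disagreed or was not checked:**
- Near the end, the tool's path implied about 1.15 rad while the picture showed only about 1.0. I went by the picture and pushed on to the stop.
- I could not see the tab after the cover was open. I last saw it slid back with the lever still flat, and did not touch it after that.

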